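# Swing the workpiece against its stop and clamp it

### The job

On the drilling fixture, push the aluminium plate near its free corner so that it swings about its pivot bolt until it bears on the brass stop screw; press it there for a moment so you can feel it is home, but gently. Leave the blue clamp jaw back until then; next slide the jaw up to the plate and press it lightly so that the plate is held between jaw and screw, and leave it like that. Disturb nothing else on the bench.

Things in the scene. Friction and masses are not known exactly. Their poses are not given: they have to be found in the camera images.
- jig: Drilling fixture, fixed to the bench: dark steel base 220 (x) x 310 (y) x 30 mm. Origin: centre of its underside, z up. With the plate home, the plate's x axis points along the fixture's x axis, give or take 0.08 rad.
- jig_pivot (a point): Axis of the pivot bolt (14 mm) at the base's top face, 30 mm above the bench, at x -65, y -85 mm in the fixture frame. A nut 26 mm across holds the plate down with 2 mm of play; bolt end 30 mm above the base.
- stop: Red stop block fixed on the base, 26 x 18 x 22 mm, with a brass stop screw (12 mm) along fixture y, 8 mm above the base. Origin: centre of the block's foot, x 115, y -59 mm from jig_pivot in fixture axes. The plate's -y edge meets the screw tip, 24 mm from the origin towards +y, but it is set up to 9 mm further in or out each time, not measured: feel for it. Rigid; keep the load under 20 N.
- plate: Loose aluminium plate 175 x 70 x 16 mm, about 0.5 kg, flat on the base. Origin: underside, on the axis of its 15 mm pivot hole (over the bolt); spans x -25 to 150, y -35 to 35 mm. Starts 0.35 to 0.6 rad anticlockwise (from above) of the fixture's x axis. Only sliding friction resists, 1 to 3 N at the free end: a clear further rise in force means the stop.
- plate_corner (a point): The corner of the plate's free end to push near, on the side away from the stop: plate frame x 150, y 35 mm, at half thickness (8 mm up).
- jaw: Blue clamp jaw, slides on the base along fixture -y towards the plate (up to 157 mm), 80 mm from the pivot in fixture x; about 2.5 N to slide, stays where left. Origin: foot of the axis of its round steel nose (24 mm across, 18 mm high) that meets the plate's +y edge. Behind the nose a block 36 (x) x 30 (y) x 40 mm high; its back face, to push on, is 37 mm from the origin towards +y.
- spare_nut: Bystander: steel ring nut 28 mm across, 10 mm high, lying on the fixture base.
- tape_roll: Bystander: roll of tape, 90 mm across, 25 mm high, lying flat. Origin: centre of the underside.
- wood_box: Bystander: open brown wooden box 120 x 160 x 90 mm. Origin: centre of the underside.
- tape_measure: Bystander: yellow tape measure 70 x 65 x 36 mm. Origin: centre of the underside.
- blue_bottle: Bystander: blue bottle 70 mm across, 190 mm high. Origin: centre of the underside.
- steel_can: Bystander: steel can 80 mm across, 110 mm high. Origin: centre of the underside.
- screwdriver: Bystander: screwdriver lying on the bench.
- wrench: Bystander: wrench lying on the bench.
There are look-alikes about, which are no part of the job. Of the things shaped like the plate, the aluminium one is meant.

How it is judged:
By the outcome, as a careful person would: the job done as asked, in the order asked, and still so for the second after the job is handed in, with the robot touching nothing.
It also fails if it takes over 59 s, if anything falls off the work surface, if the arm or the gripper's body presses on something with over 40 N, if the wrist force passes 120 N, or if a joint passes its speed limit or range.

### The arm

A 7-joint arm with a two-finger parallel gripper is mounted at the origin on the work surface. World frame = base frame: x ahead of the robot, y to its left, z up, the work surface at z = 0. Lengths are in m, angles in rad, forces in N, time in s.
With the tool pointing down it reaches from about 0.4 to 0.875 m from the base axis. Payload 19.3 kg.
Tool frame: the origin (TCP) lies between the finger pads; the fingertips stand 11 mm ahead of it and the grasp point (between the pads) lies 8 mm behind it; z points along the fingers, y is the line along which they close (so a half turn about z gives the same grasp; the last joint's range is limited). The gripper opens to 85 mm and grips with 20 to 120 N. Pads are 22 mm wide; open, the fingers measure 114 mm over their backs; the gripper's body (76 mm by 85 mm) begins 54 mm behind the grasp point. The pads swing forward as they close: fully open they stand 13 mm farther back than shut.
Start: joints at [-1.234, 0.521, -0.036, 1.599, 0.021, 1.021, -0.113], TCP at [0.247, 0.574, 0.242] pointing down, gripper open.
Joint ranges: [-2.91, 2.91], [-0.3, 2.13], [-1.5, 1.42], [0.17, 2.43], [-1.26, 4.41], [0.16, 1.93], [-2.52, 2.52]. Speed limits (rad/s): [1.89, 1.89, 2.39, 2.39, 3.01, 3.01, 3.01].

### API

Orientations are given as a 3x3 rotation matrix whose columns are the frame's x, y, z axes.
In Python, from station import ctrl, imaging, finish_job, spotter gives the robot as it stands. The module is installed in compiled form; this text tells all that it offers.
- The arm moves only by the shell command python3 -m jog 'ROWS' [FORCE]. ROWS is a JSON object of lists of equal length, an entry for each row: "xyz": the shift along the tool's x, y, z in m, a list of three; "rotation": the turn, a rotation vector about the tool's x, y, z in degrees, a list of three; "hand": the closure, from -1 (fully open) to 1 (shut). In form: {"xyz": [[x, y, z], ...], "rotation": [[ax, ay, az], ...], "hand": [hand, ...]}. A call has 1 to 20 rows; each row is the pose to reach, as a shift and turn from the pose commanded when the call began, along the tool's axes at that moment; what a row does not reach only later rows make up. A row lasts 1/10 s, in which the tool goes at most 50 mm and 8.59 degrees, less where a joint would pass 70% of its speed; a pose out of reach is approached as far as the arm can. A call with a gripper value outside its range is refused whole. The fingers move at their own pace and stop on an object; FORCE is the grip in N (left out, the last holds). Time passes only in rows, so rows that repeat a pose let the fingers close. It gives the time, the measured TCP pose, the force, the opening and the grip force at its end, in the units of the state.
- ctrl.get_state(): the state, without advancing time (a new reading comes with each control period).
- imaging.capture(name): name is "scene" or "top" or "wrist"; returns the picture (420x560x3 uint8, red, green, blue); there is no depth.
- imaging.get_calibration(name): a dict with "mtx" (3x3 intrinsics, pixels), "xyz" and "orientation" of the camera in the world; the wrist camera has in their place "hand_eye" (4x4, takes a point from camera to tool coordinates, whose origin is the TCP and whose axes are the flange's). Camera axes: x right, y up, looking along -z (the intrinsics and any distortion apply to the point x, -y, -z); pixel columns grow to the right and rows downward; lengths in m; the calibration is good to about 2 mm. A picture is of the moment at which its call begins: read the wrist's pose just before it. get_calibration takes no time and is no camera call.
- finish_job(): hands the job in; it is judged then, once.
Trained networks look in the newest picture that a camera, given by its name, has taken for a name from the list of things; names that differ only in an ending like _2 or _b are one class to them, and where a whole thing is asked for, a point or a joint stands for the part that bears it (a point fixed in the world has none). Each returns a list of dicts, best first, with "conf" (0 to 1); they miss things now and then, are a little off and sometimes report something else, mostly with a low value. They report only what shows in the picture. A call takes as long as a camera call. They do not tell look-alikes from the thing itself.
- spotter.recognise(camera, name): "centre" ([column, row] in pixels, amid what is visible of it).
- spotter.trace(camera, name): "region" (420x560 bool, what is visible of it) and "centre" ([column, row] in pixels, amid what is visible of it).
The state is a dict: "t": time; "q": joint angles; "dq": joint speeds; "effort": joint torques, N m; "eef_pos": TCP position; "eef_rot": TCP orientation; "ft_force": force on the tool from outside, world axes, zero at the start; "moment": the same for the moment, N m; "grip_width": opening from 0.0 (shut) to 1.0 (fully open); "grip_force": force on a finger pad.
Only numpy, scipy, OpenCV 4.12 (cv2) and the standard library are available. Lean on these libraries where they do the work, as an engineer would, in place of code of your own. Each camera call takes 0.05 s, during which the arm holds its last target. There are 200 camera calls.

## Working session

There is one attempt and no reset: what is moved stays moved. The work goes in short steps, Python scripts to look and compute and a shell command to move; the robot and the scene stay as the last step left them, time stands still between calls to the robot, and variables do not carry over. Pictures are saved under pics/ and viewed, at most 10 in all, crops included, and the job is handed in when it is done.

```bash
mkdir -p pics
python3 - <<'E'
from station import ctrl, imaging
import cv2
for n in ("scene","top"):
    cv2.imwrite(f"pics/{n}0.png",imaging.capture(n)[:,:,::-1])
    print(n,imaging.get_calibration(n))
print(ctrl.get_state())
E
```

```text
scene {'mtx': array([[400.0369081 ,   0.        , 274.11708923],
       [  0.        , 400.0369081 , 204.05600194],
       [  0.        ,   0.        ,   1.        ]]), 'xyz': array([0.84143257, 0.47878011, 0.84915086]), 'orientation': array([[-0.8277808 , -0.42827315,  0.36243766],
       [ 0.56102652, -0.6379623 ,  0.52749724],
       [ 0.00530866,  0.63998923,  0.76836554]])}
top {'mtx': array([[521.33150744,   0.        , 278.50232708],
       [  0.        , 521.33150744, 209.60224497],
       [  0.        ,   0.        ,   1.        ]]), 'xyz': array([ 0.32132882, -0.02466236,  1.57825372]), 'orientation': array([[-0.02654637,  0.99456922, -0.10063474],
       [-0.99964554, -0.02620791,  0.00468413],
       [ 0.00202126,  0.10072342,  0.99491241]])}
{'t': 0.1, 'q': array([-1.23419593,  0.52196108, -0.03631864,  1.599973  ,  0.02117862,
        1.02110717, -0.11276969]), 'dq': array([ 0.00209685, -0.00208315,  0.00019968, -0.00016304,  0.00125721,
        0.00036821, -0.00125178]), 'effort': array([ 4.35394992e-03, -9.28477120e+01,  1.98441178e+00, -3.70533943e+01,
        1.81810919e-02,  5.37459637e-03,  6.78603737e-05]), 'eef_pos': array([0.24720495, 0.57369827, 0.24177134]), 'eef_rot': array([[-9.18391894e-01,  3.95671830e-01, -3.63739279e-04],
       [ 3.95671992e-01,  9.18391351e-01, -1.00039335e-03],
       [-6.17724586e-05, -1.06267459e-03, -9.99999433e-01]]), 'ft_force': array([ 0.80748999, -0.13352492, -0.03616327]), 'moment': array([-0.02436678, -0.04346198,  0.02264388]), 'grip_force': 0.0, 'grip_width': 1.0046916951750238}
```

View pics/top0.png

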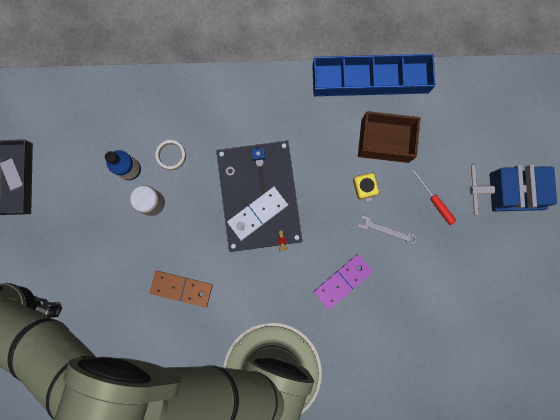

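View pics/scene0.png

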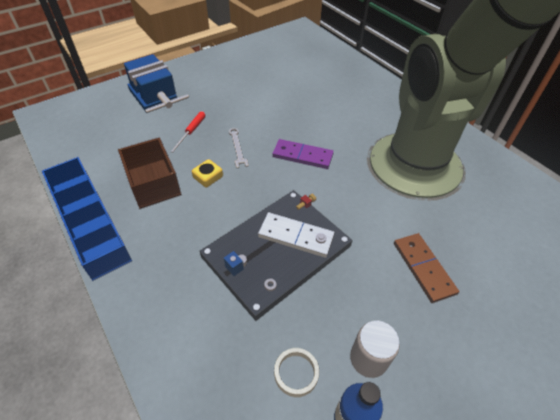

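```bash
cat > h.py <<'E'
import numpy as np, cv2
from station import ctrl, imaging, spotter
def cam(n):
    c=imaging.get_calibration(n)
    if "hand_eye" in c:
        s=ctrl.get_state(); H=np.array(c["hand_eye"]); R=np.array(s["eef_rot"])
        return np.array(c["mtx"]), R@H[:3,:3], R@H[:3,3]+s["eef_pos"]
    return np.array(c["mtx"]),np.array(c["orientation"]),np.array(c["xyz"])
def px2w(C,uv,z):
    K,R,t=C; uv=np.atleast_2d(uv).astype(float)
    d=np.c_[(uv[:,0]-K[0,2])/K[0,0],-(uv[:,1]-K[1,2])/K[1,1],-np.ones(len(uv))]@R.T
    return t+d*((z-t[2])/d[:,2])[:,None]
def w2px(C,p):
    K,R,t=C; c=(np.atleast_2d(p)-t)@R
    return np.c_[K[0,0]*c[:,0]/-c[:,2]+K[0,2],-K[1,1]*c[:,1]/-c[:,2]+K[1,2]]
E
python3 - <<'E'
from h import *
for n in ("top","scene"):
    im=imaging.capture(n); C=cam(n)
    for name,z in (("jig",.03),("plate",.046),("jaw",.07),("stop",.052),("spare_nut",.04)):
        for r in spotter.trace(n,name)[:2]:
            if r["conf"]<.3: continue
            m=r["region"].astype(np.uint8)
            cs=cv2.findContours(m,cv2.RETR_EXTERNAL,cv2.CHAIN_APPROX_NONE)[0]
            c=max(cs,key=cv2.contourArea)
            hull=cv2.convexHull(c)[:,0]
            w=px2w(C,hull,z)[:,:2].astype(np.float32)*1000
            print(n,name,round(r["conf"],2),np.round(r["centre"],1),np.round(px2w(C,r["centre"],z)[0],4),[np.round(x,1) for x in cv2.minAreaRect(w)])
im=imaging.capture("top"); C=cam("top")
crop=im[130:260,200:320]
cv2.imwrite("pics/crop1.png",cv2.resize(crop,None,fx=4.6,fy=4.6,interpolation=cv2.INTER_CUBIC)[:,:,::-1])
E
```

```text
top jig 0.77 [259.1 185.8] [0.5512 0.0243 0.03  ] [array([514.9,  26.1]), array([326.7, 220.1]), np.float64(6.5)]
top plate 0.8 [340.9 279.6] [ 0.2665 -0.2083  0.046 ] [array([ 261.6, -212.9]), array([ 73. , 175.1]), np.float64(39.1)]
top plate 0.75 [255.8 216.9] [0.4565 0.0356 0.046 ] [array([469.2,  30.9]), array([ 72.9, 176.9]), np.float64(35.8)]
top jaw 0.74 [256.7 152.1] [0.6455 0.0278 0.07  ] [array([633.8,  25.7]), array([38.2, 53.8]), np.float64(88.6)]
scene jig 0.62 [267.7 259.1] [0.5639 0.0496 0.03  ] [array([512.5,  32.4]), array([348.2, 231.2]), np.float64(6.5)]
scene plate 0.98 [298.3 232.7] [0.4646 0.0368 0.046 ] [array([471.4,  36.8]), array([ 82.9, 175.2]), np.float64(35.6)]
scene plate 0.79 [426.3 269. ] [0.2805 0.2845 0.046 ] [array([277.4, 277.6]), array([170.9,  77.9]), np.float64(74.8)]
scene jaw 0.8 [231.3 261. ] [0.6486 0.0288 0.07  ] [array([641.1,  36.2]), array([50.6, 53.4]), np.float64(4.4)]
scene stop 0.57 [307.7 202.6] [ 0.3901 -0.0238  0.052 ] [array([391.6, -29.4]), array([63.4, 30.3]), np.float64(16.4)]
scene stop 0.41 [207.9 172.5] [ 0.554  -0.2651  0.052 ] [array([ 556.3, -264.6]), array([78. , 85.1]), np.float64(11.0)]
scene spare_nut 0.45 [269.5 282. ] [0.5973 0.1076 0.04  ] [array([598.9, 114. ]), array([27.7, 24.9]), np.float64(56.0)]
```

View pics/crop1.png

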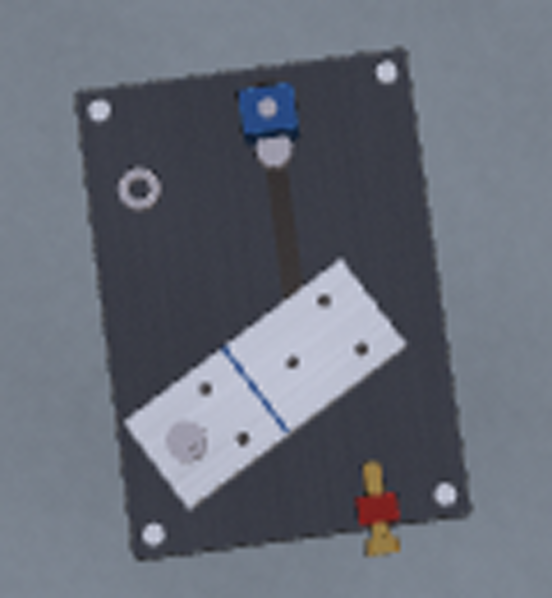

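```bash
cat > geo.py <<'E'
from h import *
from scipy.optimize import least_squares
C=cam("top"); f=lambda a: 200*0+np.array([200,130])+(np.array(a)+.5)/4.6-.5
def fit(model,meas):
    def P(p): c,s=np.cos(p[2]),np.sin(p[2]); return model@np.array([[c,s],[-s,c]])+p[:2]
    r=least_squares(lambda p:(P(p)-meas).ravel(),[.5,.03,-1.4]); return r.x,P(r.x)-meas
E
python3 - <<'E'
from geo import *
B=np.array([[-110,155],[110,155],[110,-155],[-110,-155]])/1e3
m=px2w(C,f([[78,92],[405,49],[470,515],[137,559]]),.03)[:,:2]
j,r=fit(B,m); print("jig",j,r*1e3)
Pl=np.array([[150,35],[150,-35],[-25,-35],[-25,35]])/1e3
p,r=fit(Pl,px2w(C,f([[342,259],[407,343],[190,509],[125,420]]),.046)[:,:2]); print("plate",p,r*1e3,"angle",p[2]-j[2])
R=lambda a:np.array([[np.cos(a),-np.sin(a)],[np.sin(a),np.cos(a)]])
tw=lambda q:j[:2]+R(j[2])@(np.array(q)/1e3)
inj=lambda w:R(-j[2])@(np.array(w)-j[:2])*1e3
print("pivot",tw([-65,-85]),"plate org in jig",inj(p[:2]))
print("stop",tw([50,-144]),"seen",px2w(C,f([376,508]),.052))
print("jaw back seen in jig",inj(px2w(C,f([268,86]),.07)[0,:2]),"nose",inj(px2w(C,f([273,150]),.048)[0,:2]))
print("corner",p[:2]+R(p[2])@[.15,.035])
E
```

```text
jig [ 0.52298849  0.02578679 -1.4633106 ] [[ 0.42449479  1.6142837 ]
 [ 0.87583191 -1.72369036]
 [-0.15020106 -1.7399963 ]
 [-1.15012564  1.84940296]]
plate [ 0.43222214  0.08111675 -0.94847769] [[ 0.7901283  -0.09433566]
 [-0.47686767 -0.52459802]
 [ 0.43708837  0.16928802]
 [-0.75034932  0.44964609]] angle 0.5148329059351943
pivot [0.4315059  0.08129296] plate org in jig [-64.74796932 -84.30680161]
stop [ 0.38518347 -0.03937282] seen [[ 0.38601522 -0.03779315  0.052     ]]
jaw back seen in jig [ 16.00606275 132.78509933] nose [13.56601895 95.51108863]
corner [ 0.54809876 -0.02036038]
```

```bash
python3 -m jog '{"xyz":[[-0.04,-0.03,0],[-0.08,-0.06,0],[-0.12,-0.09,0],[-0.16,-0.12,0],[-0.2,-0.15,0],[-0.24,-0.18,0],[-0.28,-0.21,0],[-0.32,-0.24,0],[-0.36,-0.27,0],[-0.4,-0.3,0],[-0.44,-0.33,0],[-0.48,-0.36,0],[-0.51,-0.38,0],[-0.528,-0.394,0],[-0.528,-0.394,0],[-0.528,-0.394,0],[-0.528,-0.394,0],[-0.528,-0.394,0],[-0.528,-0.394,0],[-0.528,-0.394,0]],"rotation":[[0,0,0],[0,0,-5],[0,0,-10],[0,0,-15],[0,0,-20],[0,0,-25],[0,0,-29.5],[0,0,-29.5],[0,0,-29.5],[0,0,-29.5],[0,0,-29.5],[0,0,-29.5],[0,0,-29.5],[0,0,-29.5],[0,0,-29.5],[0,0,-29.5],[0,0,-29.5],[0,0,-29.5],[0,0,-29.5],[0,0,-29.5]],"hand":[1,1,1,1,1,1,1,1,1,1,1,1,1,1,1,1,1,1,1,1]}' 20
python3 - <<'E'
from h import *
s=ctrl.get_state(); p=s["eef_pos"]; a=-1.4633
d=p[:2]-[.52299,.02579]; print("fix",d@[np.cos(a),np.sin(a)]*1e3,d@[-np.sin(a),np.cos(a)]*1e3,p[2],"q",np.round(s["q"],2))
print(np.round(s["eef_rot"],4), "yaw err deg",np.degrees(np.arctan2(s["eef_rot"][1,0],s["eef_rot"][0,0])-(a-np.pi/2))%360)
im=imaging.capture("wrist"); cv2.imwrite("pics/wrist1.png",im[:,:,::-1])
E
```

```text
t: 2.75
eef_pos: [0.5762, 0.0037, 0.2424]
eef_rot: [[-0.994, -0.109, 0.0], [-0.109, 0.994, 0.0], [-0.0, 0.0, -1.0]]
ft_force: [0.4, -0.1, 0.4]
grip_width: -0.003
grip_force: 0.0
fix 27.703458491178992 50.55854773245254 0.24242485681815384 q [-0.13  0.44  0.03  1.73 -0.02  0.96  1.59]
[[-9.941e-01 -1.085e-01  2.000e-04]
 [-1.085e-01  9.941e-01  1.000e-04]
 [-2.000e-04  0.000e+00 -1.000e+00]] yaw err deg 0.07012988649142386
```

View pics/wrist1.png

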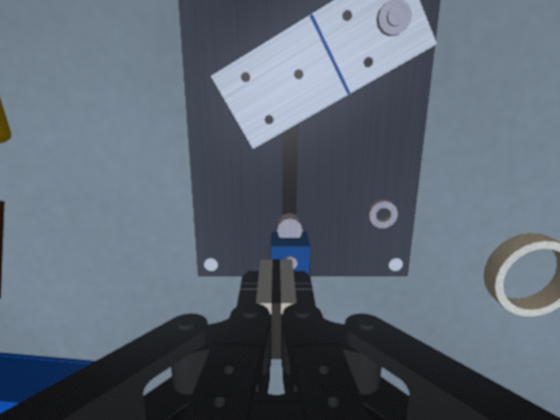

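The wrist view shows the plate's push corner at about (252,148), the jaw nose at (290,228), and the spare nut at (383,213). The closed fingertips are at about (277,265). I'll check these against the top-camera fit.

Run:
```python
from h import *
C=cam("wrist"); a=-1.4633; A=np.array([[np.cos(a),-np.sin(a)],[np.sin(a),np.cos(a)]])
for n,uv,z in (("corner",[252,149],.046),("corner2",[211,76],.046),("nose",[290,228],.048),("baseTRcorner",[197.5,276],.03),("baseTL",[409,276],.03),("nut",[383,213],.04)):
    w=px2w(C,uv,z)[0]; print(n,np.round((w[:2]-[.52299,.02579])@A*1e3,1))
```

```text
corner [48.2 21.9]
corner2 [ 81.7 -39.6]
nose [13.2 96.5]
baseTRcorner [108.6 156.9]
baseTL [-112.9  156.7]
nut [-76.4  84. ]
```

```bash
python3 -m jog '{"xyz":[[0,0,0.03],[0,0,0.07],[0,0,0.11],[0,0,0.15],[0,0,0.175],[0,0,0.19],[0,0,0.196],[0,0,0.196],[0,0,0.196],[0.005,0,0.196],[0.01,0,0.196],[0.013,0,0.196]],"rotation":[[0,0,0],[0,0,0],[0,0,0],[0,0,0],[0,0,0],[0,0,0],[0,0,0],[0,0,0],[0,0,0],[0,0,0],[0,0,0],[0,0,0]],"hand":[1,1,1,1,1,1,1,1,1,1,1,1]}'
```

```text
t: 4.0
eef_pos: [0.5629, 0.0017, 0.0468]
eef_rot: [[-0.994, -0.108, 0.0], [-0.108, 0.994, 0.0], [-0.0, -0.0, -1.0]]
ft_force: [0.3, 0.4, -0.6]
grip_width: -0.0
grip_force: 0.0
```

```bash
python3 -m jog '{"xyz":[[0.003,0,0],[0.006,0,0],[0.009,-0.001,0],[0.012,-0.004,0],[0.015,-0.007,0],[0.018,-0.0095,0],[0.021,-0.012,0],[0.024,-0.014,0],[0.027,-0.016,0],[0.03,-0.018,0],[0.033,-0.02,0],[0.036,-0.0215,0],[0.039,-0.023,0],[0.042,-0.0245,0],[0.045,-0.026,0],[0.047,-0.027,0],[0.047,-0.027,0]],"rotation":[[0,0,0],[0,0,0],[0,0,0],[0,0,0],[0,0,0],[0,0,0],[0,0,0],[0,0,0],[0,0,0],[0,0,0],[0,0,0],[0,0,0],[0,0,0],[0,0,0],[0,0,0],[0,0,0],[0,0,0]],"hand":[1,1,1,1,1,1,1,1,1,1,1,1,1,1,1,1,1]}'
python3 - <<'E'
from h import *
im=imaging.capture("top")
cv2.imwrite("pics/crop2.png",cv2.resize(im[130:260,200:320],None,fx=4.6,fy=4.6,interpolation=cv2.INTER_CUBIC)[:,:,::-1])
for r in spotter.trace("top","plate"):
    c=cv2.findContours(r["region"].astype(np.uint8),0,1)[0]; 
    w=px2w(cam("top"),max(c,key=cv2.contourArea)[:,0],.046)[:,:2].astype(np.float32)*1e3
    print(r["conf"],cv2.minAreaRect(w))
E
```

```text
t: 5.7
eef_pos: [0.5192, -0.0304, 0.0463]
eef_rot: [[-0.994, -0.107, -0.0], [-0.107, 0.994, -0.0], [0.0, -0.0, -1.0]]
ft_force: [-0.4, 0.1, -0.2]
grip_width: 0.006
grip_force: 0.2
0.71 ((253.55648803710938, 258.63275146484375), (175.3813934326172, 70.9623794555664), 74.65953826904297)
0.62 ((261.7369384765625, -213.83990478515625), (71.7890625, 172.71823120117188), 37.67137908935547)
0.52 ((455.2381896972656, 73.27117919921875), (33.75515365600586, 75.4441909790039), 17.046833038330078)
```

View pics/crop2.png

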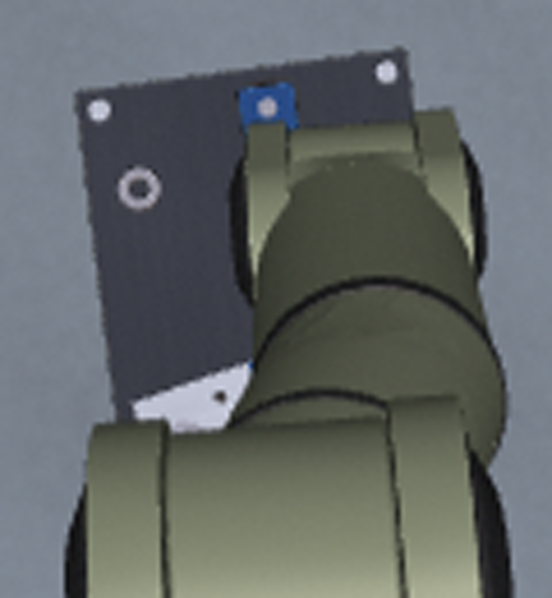

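The plate is swinging and the arm hides its free end. I'll go on in small steps and watch the force.

```bash
python3 -m jog '{"xyz":[[0.003,-0.001,0],[0.006,-0.002,0],[0.008,-0.003,0],[0.01,-0.0035,0],[0.012,-0.004,0],[0.013,-0.0045,0],[0.014,-0.005,0]],"rotation":[[0,0,0],[0,0,0],[0,0,0],[0,0,0],[0,0,0],[0,0,0],[0,0,0]],"hand":[1,1,1,1,1,1,1]}'
for i in 1 2 ; do python3 - <<'E'
from station import ctrl; print(ctrl.get_state()["ft_force"])
E
done
```

```text
t: 6.5
eef_pos: [0.5062, -0.0366, 0.0463]
eef_rot: [[-0.994, -0.108, 0.0], [-0.108, 0.994, 0.0], [-0.0, 0.0, -1.0]]
ft_force: [2.7, 0.3, 1.6]
grip_width: 0.001
grip_force: 1.4
[2.67265585 0.27295165 1.63693965]
[2.67265585 0.27295165 1.63693965]
```

```bash
python3 -m jog '{"xyz":[[0.001,0,0],[0.002,-0.0005,0]],"rotation":[[0,0,0],[0,0,0]],"hand":[1,1]}';python3 -m jog '{"xyz":[[0.001,0,0],[0.002,-0.0005,0]],"rotation":[[0,0,0],[0,0,0]],"hand":[1,1]}'
```

```text
t: 6.7
eef_pos: [0.5044, -0.0373, 0.0463]
eef_rot: [[-0.994, -0.108, 0.0], [-0.108, 0.994, -0.0], [-0.0, -0.0, -1.0]]
ft_force: [4.6, -1.1, 0.3]
grip_width: -0.002
grip_force: 1.6
t: 6.9
eef_pos: [0.5024, -0.038, 0.0464]
eef_rot: [[-0.994, -0.108, 0.0], [-0.108, 0.994, 0.0], [-0.0, -0.0, -1.0]]
ft_force: [4.7, -1.8, 1.0]
grip_width: -0.002
grip_force: 1.7
```

```bash
python3 -m jog '{"xyz":[[0.001,0,0],[0.002,-0.0005,0]],"rotation":[[0,0,0],[0,0,0]],"hand":[1,1]}' | grep -E "eef_pos|ft"
```

```text
eef_pos: [0.5003, -0.0387, 0.0463]
ft_force: [4.6, -1.1, 0.5]
```

```bash
python3 -m jog '{"xyz":[[0.001,0,0],[0.0015,-0.0005,0]],"rotation":[[0,0,0],[0,0,0]],"hand":[1,1]}' | grep -E "eef_pos|ft"
```

```text
eef_pos: [0.4999, -0.0391, 0.0465]
ft_force: [9.5, 1.6, -1.8]
```

```bash
python3 -m jog '{"xyz":[[0,0,0],[0,0,0],[0,0,0]],"rotation":[[0,0,0],[0,0,0],[0,0,0]],"hand":[1,1,1]}' | grep -E "eef_pos|ft"
```

```text
eef_pos: [0.5, -0.039, 0.0465]
ft_force: [8.3, -0.2, -2.3]
```

```bash
python3 -m jog '{"xyz":[[0.0005,0,0],[0.0005,0,0],[0.0005,0,0],[0.0005,0,0],[0.0005,0,0]],"rotation":[[0,0,0],[0,0,0],[0,0,0],[0,0,0],[0,0,0]],"hand":[1,1,1,1,1]}' | grep -E "eef_pos|ft"
```

```text
eef_pos: [0.4999, -0.039, 0.0466]
ft_force: [10.8, 0.7, -2.5]
```

```bash
python3 -m jog '{"xyz":[[-0.003,0,0],[-0.008,0,0],[-0.015,0,0],[-0.015,0,-0.02],[-0.015,0,-0.05],[-0.015,0.0,-0.08],[-0.02,0.0,-0.1],[-0.05,0.01,-0.1],[-0.09,0.025,-0.1],[-0.13,0.037,-0.1],[-0.165,0.046,-0.1],[-0.187,0.047,-0.1],[-0.187,0.047,-0.1],[-0.187,0.047,-0.1]],"rotation":[[0,0,0],[0,0,0],[0,0,0],[0,0,0],[0,0,0],[0,0,0],[0,0,0],[0,0,0],[0,0,0],[0,0,0],[0,0,0],[0,0,0],[0,0,0],[0,0,0]],"hand":[1,1,1,1,1,1,1,1,1,1,1,1,1,1]}' | grep -E "t:|eef_pos|ft"
python3 - <<'E'
from h import *
a=-1.4633; A=np.array([[np.cos(a),-np.sin(a)],[np.sin(a),np.cos(a)]])
print("fix",(ctrl.get_state()["eef_pos"][:2]-[.52299,.02579])@A*1e3)
im=imaging.capture("wrist"); cv2.imwrite("pics/wrist2.png",im[:,:,::-1])
im=imaging.capture("top")
cv2.imwrite("pics/crop3.png",cv2.resize(im[130:260,200:320],None,fx=4.6,fy=4.6,interpolation=cv2.INTER_CUBIC)[:,:,::-1])
E
```

```text
t: 9.5
eef_pos: [0.6788, 0.0274, 0.1456]
eef_rot: [[-0.994, -0.108, -0.002], [-0.108, 0.994, -0.0], [0.002, -0.0, -1.0]]
ft_force: [0.2, -1.2, -1.1]
fix [ 15.10678327 155.12251758]
```

View pics/wrist2.png

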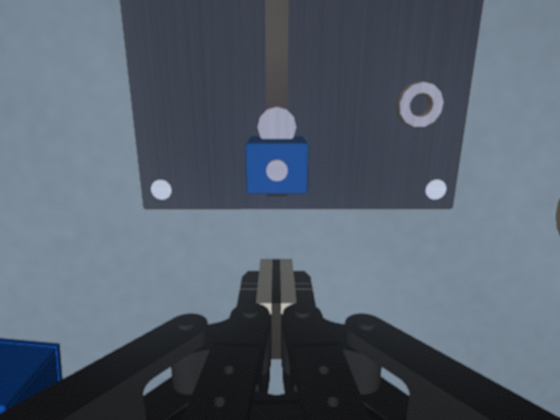

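```bash
python3 -m jog '{"xyz":[[0,0,0.03],[0,0,0.06],[0,0,0.082],[0,0,0.092],[0,0,0.092],[0.003,0,0.092],[0.006,0,0.092],[0.009,0,0.092],[0.012,0,0.092],[0.015,0,0.092],[0.019,0,0.092],[0.023,0,0.092],[0.027,0,0.092],[0.031,0,0.092],[0.035,0,0.092],[0.039,0,0.092],[0.043,0,0.092]],"rotation":[[0,0,0],[0,0,0],[0,0,0],[0,0,0],[0,0,0],[0,0,0],[0,0,0],[0,0,0],[0,0,0],[0,0,0],[0,0,0],[0,0,0],[0,0,0],[0,0,0],[0,0,0],[0,0,0],[0,0,0]],"hand":[1,1,1,1,1,1,1,1,1,1,1,1,1,1,1,1,1]}' | grep -E "t:|eef_pos|ft"
```

```text
t: 11.3
eef_pos: [0.6362, 0.0228, 0.0543]
eef_rot: [[-0.994, -0.108, 0.0], [-0.108, 0.994, -0.0], [-0.0, -0.0, -1.0]]
ft_force: [2.3, -0.6, 1.4]
```

View pics/crop3.png

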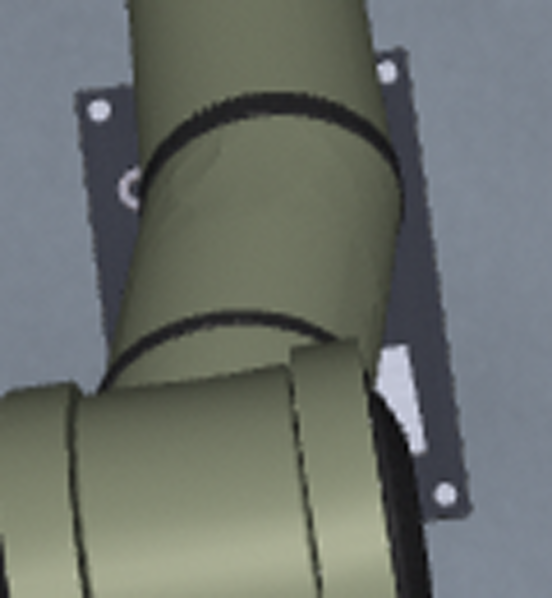

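```bash
python3 -m jog '{"xyz":[[0.004,0,0],[0.008,0,0],[0.013,0,0],[0.018,0,0],[0.023,0,0],[0.028,0,0],[0.033,0,0],[0.038,0,0],[0.043,0,0],[0.048,0,0],[0.053,0,0],[0.058,0,0],[0.063,0,0],[0.068,0,0],[0.073,0,0],[0.077,0,0],[0.08,0,0],[0.082,0,0],[0.084,0,0],[0.085,0,0]],"rotation":[[0,0,0],[0,0,0],[0,0,0],[0,0,0],[0,0,0],[0,0,0],[0,0,0],[0,0,0],[0,0,0],[0,0,0],[0,0,0],[0,0,0],[0,0,0],[0,0,0],[0,0,0],[0,0,0],[0,0,0],[0,0,0],[0,0,0],[0,0,0]],"hand":[1,1,1,1,1,1,1,1,1,1,1,1,1,1,1,1,1,1,1,1]}' | grep -E "t:|eef_pos|ft"
python3 -m jog '{"xyz":[[0.001,0,0],[0.002,0,0],[0.003,0,0],[0.004,0,0],[0.005,0,0]],"rotation":[[0,0,0],[0,0,0],[0,0,0],[0,0,0],[0,0,0]],"hand":[1,1,1,1,1]}' | grep -E "t:|eef_pos|ft"
```

```text
t: 13.3
eef_pos: [0.5519, 0.0136, 0.0543]
eef_rot: [[-0.994, -0.108, -0.0], [-0.108, 0.994, -0.0], [0.0, -0.0, -1.0]]
ft_force: [2.0, -1.5, 0.4]
t: 13.8
eef_pos: [0.547, 0.0131, 0.0543]
eef_rot: [[-0.994, -0.108, 0.0], [-0.108, 0.994, -0.0], [-0.0, -0.0, -1.0]]
ft_force: [2.7, -1.1, -1.0]
```

```bash
python3 -m jog '{"xyz":[[0.001,0,0],[0.002,0,0]],"rotation":[[0,0,0],[0,0,0]],"hand":[1,1]}' | grep -E "t:|eef_pos|ft"
```

```text
t: 14.0
eef_pos: [0.545, 0.0129, 0.0543]
eef_rot: [[-0.994, -0.108, -0.0], [-0.108, 0.994, -0.0], [0.0, -0.0, -1.0]]
ft_force: [3.1, -1.8, -0.5]
```

```bash
python3 -m jog '{"xyz":[[0.001,0,0],[0.002,0,0]],"rotation":[[0,0,0],[0,0,0]],"hand":[1,1]}' | grep -E "t:|eef_pos|ft"
```

```text
t: 14.2
eef_pos: [0.543, 0.0127, 0.0543]
eef_rot: [[-0.994, -0.108, -0.0], [-0.108, 0.994, -0.0], [0.0, -0.0, -1.0]]
ft_force: [3.0, -2.5, 0.5]
```

```bash
python3 -m jog '{"xyz":[[0.0005,0,0],[0.001,0,0],[0.0015,0,0]],"rotation":[[0,0,0],[0,0,0],[0,0,0]],"hand":[1,1,1]}' | grep -E "t:|eef_pos|ft"
```

```text
t: 14.5
eef_pos: [0.5416, 0.0126, 0.0543]
eef_rot: [[-0.994, -0.108, -0.0], [-0.108, 0.994, 0.0], [0.0, 0.0, -1.0]]
ft_force: [2.8, -0.8, 0.3]
```

```bash
python3 -m jog '{"xyz":[[0.0005,0,0],[0.001,0,0]],"rotation":[[0,0,0],[0,0,0]],"hand":[1,1]}' | grep -E "t:|eef_pos|ft"
```

```text
t: 14.7
eef_pos: [0.5412, 0.0125, 0.0544]
eef_rot: [[-0.994, -0.108, 0.001], [-0.108, 0.994, 0.0], [-0.001, 0.0, -1.0]]
ft_force: [7.4, -0.8, -5.9]
```

```bash
python3 -m jog '{"xyz":[[0.0005,0,0],[0.001,0,0]],"rotation":[[0,0,0],[0,0,0]],"hand":[1,1]}' | grep -E "t:|eef_pos|ft"
```

```text
t: 14.9
eef_pos: [0.541, 0.0125, 0.0544]
eef_rot: [[-0.994, -0.108, 0.003], [-0.108, 0.994, 0.0], [-0.003, -0.0, -1.0]]
ft_force: [12.9, -1.9, -9.2]
```

```bash
python3 -m jog '{"xyz":[[0,0,0],[0,0,0],[0,0,0]],"rotation":[[0,0,0],[0,0,0],[0,0,0]],"hand":[1,1,1]}' | grep -E "t:|eef_pos|ft"
python3 -m jog '{"xyz":[[-0.002,0,0],[-0.006,0,0],[-0.015,0,0],[-0.03,0,0],[-0.03,0,-0.03],[-0.03,0,-0.07],[-0.03,0,-0.11],[-0.03,0,-0.15],[-0.03,0,-0.19],[-0.03,0,-0.19]],"rotation":[[0,0,0],[0,0,0],[0,0,0],[0,0,0],[0,0,0],[0,0,0],[0,0,0],[0,0,0],[0,0,0],[0,0,0]],"hand":[1,1,1,1,1,1,1,1,1,1]}' | grep -E "t:|eef_pos|ft"
python3 - <<'E'
from h import *
im=imaging.capture("wrist"); cv2.imwrite("pics/wrist3.png",im[:,:,::-1])
im=imaging.capture("scene"); cv2.imwrite("pics/scene3.png",cv2.resize(im[150:340,170:390],None,fx=3,fy=3)[:,:,::-1])
E
```

```text
t: 15.2
eef_pos: [0.541, 0.0125, 0.0544]
eef_rot: [[-0.994, -0.108, 0.003], [-0.108, 0.994, 0.0], [-0.003, 0.0, -1.0]]
ft_force: [11.1, -1.7, -8.3]
t: 16.2
eef_pos: [0.5718, 0.0158, 0.2495]
eef_rot: [[-0.994, -0.108, 0.007], [-0.108, 0.994, 0.001], [-0.007, 0.0, -1.0]]
ft_force: [-0.4, 0.3, -0.3]
```

View pics/wrist3.png

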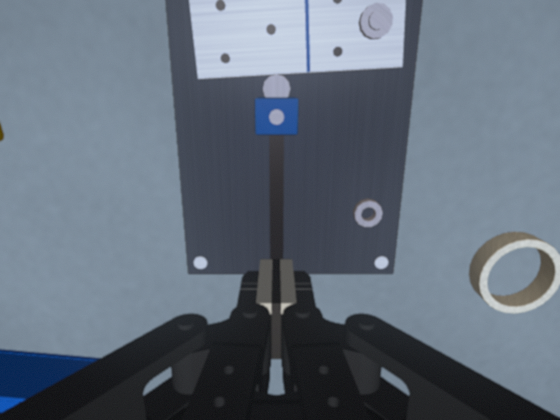

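View pics/scene3.png

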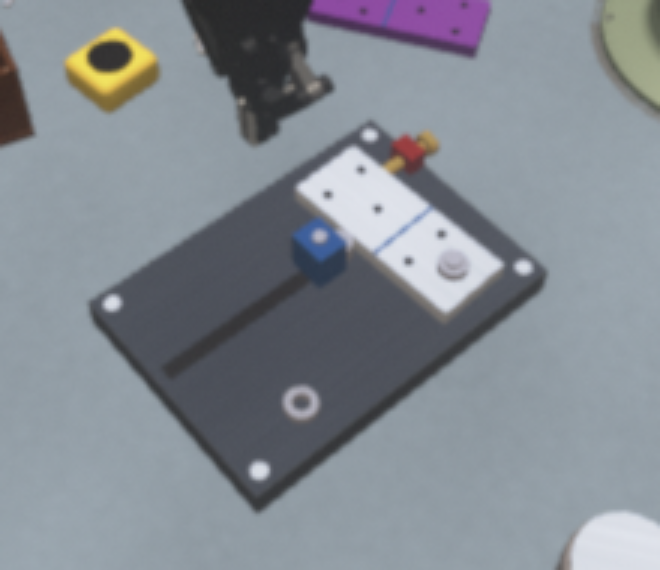

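The wrist view shows the jaw nose at about (277,86) touching the plate edge. The scene crop shows the plate bearing on the brass screw tip at about (390,167), the gripper clear, and the spare nut where it was.

```bash
python3 -c "
from station import finish_job; print(finish_job())"
```

```text
the job is handed in; nothing more can be done
None
```

The job is handed in: the plate was pressed home on the brass stop screw at about 11 N, then the jaw was slid up and pressed at about 13 N so the plate is held between jaw and screw, and the final views show the gripper clear and the spare nut unmoved.

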